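# Seat the loaded microplate adapter on its locating pin

## Robot

A 6-joint arm with a two-finger parallel gripper is mounted at the origin on a cart in front of the work surface, level with it; the furniture and walls round the work are solid. World frame = base frame: x ahead of the robot, y to its left, z up, the work surface at z = 0. Lengths are in m, angles in degrees, forces in N, time in s.
With the tool pointing down it reaches from about 0.3 to 0.75 m from the base axis. Payload 8.5 kg.
Tool frame: the origin (TCP) lies on the centre line of the jaws, within the pads' length; the fingertips stand 11 mm ahead of it and the grasp point (between the pads) lies 8 mm behind it; z points along the fingers, y is the line along which they close (so a half turn about z gives the same grasp; the last joint's range is limited). The gripper opens to 85 mm and grips with 20 to 120 N. Pads are 22 mm wide; open, the fingers measure 114 mm over their backs; the gripper's body (76 mm by 85 mm) begins 54 mm behind the grasp point. The pads swing forward as they close: fully open they stand 13 mm farther back than shut.
Start: joints at [-88.711, 21.807, 74.336, -0, 83.858, -12.336], TCP at [0.13, -0.535, 0.242] pointing down, gripper open.
Joint ranges: [-178.18, 178.18], [-50.72, 133.34], [12.68, 142.11], [-81.47, 261.47], [9.98, 163.14], [-165.26, 165.26]. Speed limits (degrees/s): [136.94, 136.94, 180, 180, 180, 180].

## Interface

Orientations are given as a 3x3 rotation matrix whose columns are the frame's x, y, z axes.
In Python, from rig import env gives the robot as it stands.
- The arm moves only by the tool nudge_tcp, called after "Call:" as name(argument=value, ...) on one line, values as JSON. Schema: {"type":"object","properties":{"offsets":{"type":"array","items":{"type":"array","items":{"type":"number"},"minItems":5,"maxItems":5},"minItems":1,"maxItems":10},"force":{"type":"number"},"only":{"type":"string"},"quiet":{"type":"boolean"},"lines":{"type":"string"}},"required":["offsets"],"additionalProperties":false}. offsets is a list of rows, 1 to 10 of them, each of 5 numbers: dx, dy, dz in shares of the most that a row can go, 1 being 50 mm, then a turn about the tool's z in shares of 120 degrees (1.0 is 120 degrees), then the finger opening in m; each row shifts and turns the commanded pose from where the row before left it, along the tool's axes as they then stand; what a row does not reach is not made up. A row lasts 1/10 s, in which the tool goes at most 0.05 m and 8.59 degrees, less where a joint would pass 70% of its speed; a pose out of reach is approached as far as the arm can. The fingers move at their own pace and stop on an object; force is the grip in N (left out, the last holds). Time passes only in rows, so rows that do not move let the fingers close. The tool returns the time, the measured TCP pose, the force, the opening and the grip force at its end. only (a regular expression) keeps the lines of the reply that match it, lines (a string "A,B") keeps lines A to B, and quiet returns only ok. No shift or turn number may pass 1 either way. Input that does not fit is refused with a message, and nothing moves.
- env.observe(): the state, without advancing time (a new reading comes with each control period).
- env.get_image(name): name is "scene" or "top" or "wrist"; returns a dict with "pixels" (480x640x3 uint8, red, green, blue), "K" (3x3 intrinsics, pixels), "extrinsics" (4x4, takes a point from world to camera coordinates). Camera axes: x right, y down, z forward; pixel columns grow to the right and rows downward; lengths in m; the calibration is good to about 2 mm. A picture is of the moment at which its call begins. There is no depth.
- env.close_job(): hands the job in; it is judged then, once.
The state is a dict: "time_s": time; "q": joint angles; "qvel": joint speeds; "joint_efforts": joint torques, N m; "position": TCP position; "tool_rot": TCP orientation; "ft_force": force on the tool from outside, world axes, zero at the start; "wrist_torque": the same for the moment, N m; "grip_width": finger opening in m; "gripper_force": force on a finger pad.
Only numpy, scipy, OpenCV 4.12 (cv2) and the standard library are available. Lean on these libraries where they do the work, as an engineer would, in place of code of your own. Each camera call takes 0.05 s, during which the arm holds its last target. There are 200 camera calls.

## Task

Draw the flat spacer out from under the loaded adapter plate by its upright grip, without upsetting the stack of microplates riding on it, and lay the spacer flat on the bench, entirely off the grey base. Then push the adapter, without lifting it, against the base's long side fence and along it until its hole drops over the fixed locating pin and it lies flat on the base, square against the fence. Do not disturb the pink bottle on the right.

Things in the scene. Friction and masses are not known exactly. Their poses are not given: they have to be found in the camera images.
- base: Fixed grey base plate on the bench, 206 (x) by 260 (y) by 10 mm: its deck is 10 mm above the bench. Origin on its underside, below the centre of the adapter's seated place; it spans x -103 to 103, y -155 to 105 mm. Axes: z up; x towards the fence; y from the spacer end towards the pin, the way the adapter is pushed home. The -x and +y sides are open.
- pin_top (a point): Top centre of the base's fixed upright steel pin at base x = 0, y = 45 mm. Pin 16 mm in diameter, 9 mm above the deck, the upper 5 mm tapering to 10 mm.
- fence (a point): Point on the deck at the foot of the steel fence's inner face (base x = 78.5, y = -30 mm). The fence is a straight bar on the deck along the base's +x side, 14 mm thick, 24 mm high, from base y = -150 to 90 mm. The seated adapter's +x side stands 0.5 mm from it.
- end_stops (a point): Point on the deck midway between two steel end stops at the base's -y end (base x = 0, y = -139 mm, their inner faces). Each is 22 mm wide (x 40 to 62 and -62 to -40 mm), 12 mm deep and 17 mm high. The spacer passes between them; they keep the adapter from following it.
- adapter: Loose aluminium plate, 156 (x) by 190 (y) by 12 mm, 0.28 to 0.46 kg, too wide to grasp; its side faces are free to push. Origin: centre of its underside; axes as the base's (seated: base x 0, y 0, z 10 mm). At first it lies level on spacer and pin, 9 mm above the deck, 20 to 34 mm short of home in y, 8 to 16 mm off the fence, slightly turned. Without the spacer its -y edge drops to the deck.
- nest (a point): Centre of the nest on the adapter's top (adapter x 0, y -46, z 12 mm): four low corners, 5 mm high, which hold the stack of microplates.
- hole (a point): Centre of the adapter's hole (through, 21 mm in diameter), at its underside: adapter x = 0, y = 45 mm. Until it meets the pin the adapter leans on the pin's top by about 0.06 rad once the spacer is gone.
- spacer: Loose grey plastic spacer, 9 mm thick, 80 g, lying on the base's deck. Origin on its underside; along its own y: a tongue 60 mm wide from y = 0 to 60 mm, which reaches under the adapter's -y end; a 30 mm wide shank from y = -74 to 1 mm; and the upright grip at its outer end. It is drawn out along its own -y (the base's -y), between the end stops.
- grip (a point): Point to grip the spacer: 30 mm above its underside, inside the upright grip, a block 24 mm (spacer x) by 14 mm (spacer y) and 34 mm high from the underside, at spacer y = -66 mm.
- microplate_low: White 96-well microplate, lowest of the stack of three, 128 by 86 mm, 14 mm high, 55 g, lying in the adapter's nest with its long side along the adapter's x. Origin: centre of its underside (adapter x 0, y -46, z 12 mm).
- microplate_mid: Middle microplate, 128 by 86 mm, 11 mm high, loose on the lowest, 55 g. Origin: centre of its underside (adapter z 26 mm).
- microplate_top: Top microplate, 128 by 86 mm, 11 mm high, loose on the middle one, 55 g; its top is 48 mm above the adapter's underside. Origin: centre of its underside (adapter z 37 mm).
- bottle: Bystander: pink bottle 48 mm in diameter, 104 mm high, standing to the right. Origin: centre of its underside.

How it is judged (in metres and radians):
On the way, in this order (a step that is already met when the one before it is completed fails the run):
1. the spacer is drawn clear of the adapter, the microplates still stacked on it (horizontal distance between spacer and adapter above 0.16 m and x of microplate_low in the frame of adapter between -0.008 and 0.008 m and y of microplate_low in the frame of adapter between -0.054 and -0.038 m and z of microplate_low in the frame of adapter between 0.008 and 0.016 m and x of microplate_mid in the frame of adapter between -0.02 and 0.02 m and y of microplate_mid in the frame of adapter between -0.066 and -0.026 m and z of microplate_mid in the frame of adapter between 0.022 and 0.03 m and x of microplate_top in the frame of adapter between -0.02 and 0.02 m and y of microplate_top in the frame of adapter between -0.066 and -0.026 m and z of microplate_top in the frame of adapter between 0.033 and 0.041 m), for 0.2 s.
2. the adapter's hole has dropped over the pin and the adapter lies flat on the deck (horizontal distance between hole and pin_top below 0.004 m and z of adapter in the frame of base between 0.007 and 0.0125 m and angle between adapter's own z axis and vertical below 0.02 rad), for 0.2 s.
At the end, for the whole second after the job is handed in: Hole over pin within 4 mm, adapter flat on the deck (2.5 mm, 0.02 rad) and parallel to the fence within 0.04 rad; microplates still stacked in its nest (low one within 8 mm, others 20 mm); spacer flat on the bench, off the base (underside below 4 mm, tilt under 0.06 rad); all at rest (all of step 2 and x of microplate_low in the frame of adapter between -0.008 and 0.008 m and y of microplate_low in the frame of adapter between -0.054 and -0.038 m and z of microplate_low in the frame of adapter between 0.008 and 0.016 m and x of microplate_mid in the frame of adapter between -0.02 and 0.02 m and y of microplate_mid in the frame of adapter between -0.066 and -0.026 m and z of microplate_mid in the frame of adapter between 0.022 and 0.03 m and x of microplate_top in the frame of adapter between -0.02 and 0.02 m and y of microplate_top in the frame of adapter between -0.066 and -0.026 m and z of microplate_top in the frame of adapter between 0.033 and 0.041 m and angle between the y axis of adapter and the y axis of base, either way round below 0.04 rad and height (world z) of spacer between -0.003 and 0.004 m and angle between spacer's own z axis and vertical below 0.06 rad and linear speed of each of adapter, spacer below 0.01 m/s and linear speed of microplate_top below 0.02 m/s); the robot touches nothing.
It fails at once if the adapter is lifted (its origin more than 30 mm above the bench) (height (world z) of adapter above 0.03 m).
It fails at once if a microplate is tipped by more than 0.3 rad (angle between any of microplate_low, microplate_mid, microplate_top's own z axis and vertical above 0.3 rad).
It fails at once if the bottle is moved by more than 25 mm (distance of bottle from where it was at the start of the episode above 0.025 m).
It also fails if it takes over 72 s, if anything falls off the work surface, if the arm or the gripper's body presses on something with over 40 N, if the wrist force passes 120 N, or if a joint passes its speed limit or range.

## Working session

There is one attempt and no reset: what is moved stays moved. The work goes in short steps, Python scripts to look and compute and a tool call to move; the robot and the scene stay as the last step left them, time stands still between calls to the robot, and variables do not carry over. Pictures are saved under pics/ and viewed, at most 10 in all, crops included, and the job is handed in when it is done.

```bash
ls; mkdir -p pics
```

Run:
```python
from rig import env
import cv2,numpy as np
for n in("scene","top"):
    d=env.get_image(n);cv2.imwrite(f"pics/{n}0.png",d["pixels"][:,:,::-1]);print(n,d["K"],d["extrinsics"].round(4))
o=env.observe();print(o["position"],o["tool_rot"].round(3) if hasattr(o["tool_rot"],'round') else o["tool_rot"])
```

```text
pics
rig.py
scene [[612.64254469   0.         321.87455779]
 [  0.         612.64254469 242.50544462]
 [  0.           0.           1.        ]] [[-0.7838 -0.6206 -0.0227  0.3747]
 [-0.2571  0.3575 -0.8978  0.2256]
 [ 0.5653 -0.6979 -0.4397  0.8051]
 [ 0.      0.      0.      1.    ]]
top [[497.27178868   0.         309.02990993]
 [  0.         497.27178868 242.15161243]
 [  0.           0.           1.        ]] [[ 0.0279 -0.9996 -0.0043 -0.1235]
 [-0.9981 -0.0277 -0.0549  0.547 ]
 [ 0.0547  0.0058 -0.9985  1.0181]
 [ 0.      0.      0.      1.    ]]
[ 0.12953456 -0.53429428  0.24177206] [[ 0.972  0.236 -0.   ]
 [ 0.236 -0.972  0.001]
 [ 0.    -0.001 -1.   ]]
```

View pics/top0.png

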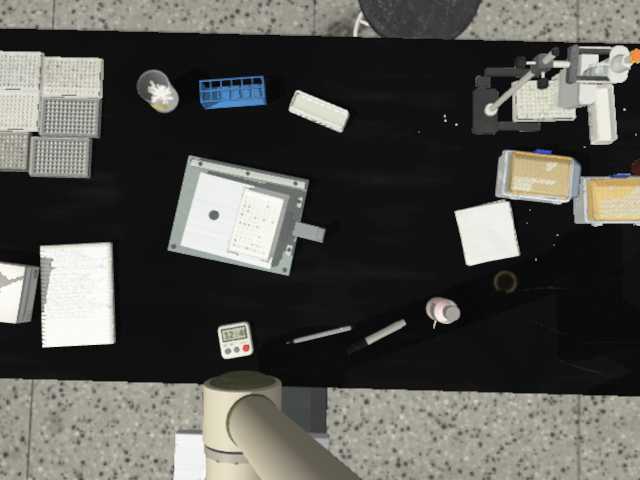

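View pics/scene0.png

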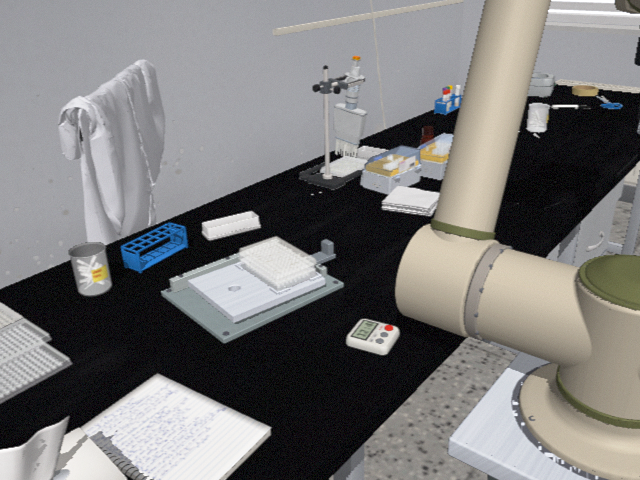

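The top view shows the base with corners near (189,157), (308,182), (289,274) and (169,250). The fence is on the upper side, the grip is near (313,232), the hole near (214,215) and the bottle near (443,310). I'll enlarge this area.

Run:
```python
import cv2
i=cv2.imread("pics/top0.png")[145:285,155:340]
cv2.imwrite("pics/c0.png",cv2.resize(i,None,fx=4.2,fy=4.2,interpolation=cv2.INTER_CUBIC))
```

```text
(no output)
```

View pics/c0.png

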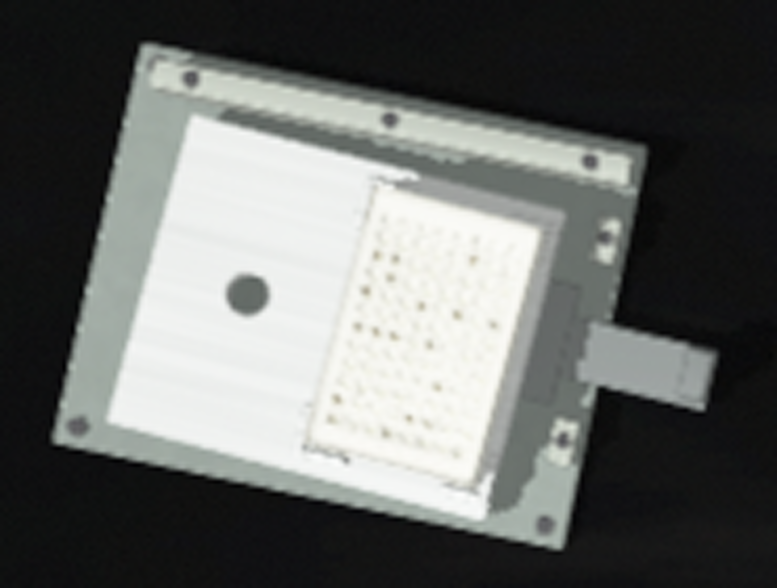

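The crop gives these pixels:
- **Base deck corners:** (143,43), (645,147), (563,548), (54,442).
- **Adapter top corners:** (193,115), (108,423), (485,520), with the hole at (248,294).
- **Shank outer end:** corners (717,350) and (705,410).

Create h.py:
```python
import numpy as np, cv2
from rig import env
from scipy.spatial.transform import Rotation as R
def w(d,px,z):
    K,E=d["K"],np.array(d["extrinsics"]); r=E[:3,:3].T@np.linalg.inv(K)@[px[0],px[1],1]; c=-E[:3,:3].T@E[:3,3]
    return (c+r*(z-c[2])/r[2])[:2]
def proj(d,p):
    q=np.array(d["extrinsics"])[:3]@np.r_[p,1]; q=d["K"]@q; return q[:2]/q[2]
def fit(local,world):
    L=np.array(local);W=np.array(world);l=L-L.mean(0);v=W-W.mean(0)
    a=np.arctan2((l[:,0]*v[:,1]-l[:,1]*v[:,0]).sum(),(l*v).sum())
    M=np.array([[np.cos(a),-np.sin(a)],[np.sin(a),np.cos(a)]]);t=W.mean(0)-M@L.mean(0)
    return t,a,M,np.linalg.norm(L@M.T+t-W,axis=1)
```

Run:
```python
from h import *
d=env.get_image("top");c=lambda u,v:((u+.5)/4.2-.5+155,(v+.5)/4.2-.5+145)
B=fit([(.103,.105),(.103,-.155),(-.103,-.155),(-.103,.105)],[w(d,c(*p),.01) for p in[(143,43),(645,147),(563,548),(54,442)]])
print("base",B[0],np.degrees(B[1]),B[3])
A=fit([(.078,.095),(-.078,.095),(-.078,-.095),(0,.045)],[w(d,c(*p),.031) for p in[(193,115),(108,423),(485,520),(248,294)]])
print("adapter",A[0],np.degrees(A[1]),A[3], "in base",B[2].T@(A[0]-B[0]))
s1,s2=[w(d,c(*p),.019) for p in[(717,350),(705,410)]]
e=(s1+s2)/2;print("shank end base",B[2].T@(e-B[0]),e,np.linalg.norm(s1-s2),np.degrees(np.arctan2(*(s1-s2)[::-1])))
t=[w(d,c(*p),.019) for p in[(597,322),(587,380)]];tm=(t[0]+t[1])/2
print("spacer y dir deg",np.degrees(np.arctan2(*(tm-e)[::-1]))-90, "grip approx",e+.008*(tm-e)/np.linalg.norm(tm-e))
print("bottle",w(d,(437,312),0))
np.savez("base.npz",t=B[0],a=B[1])
```

```text
base [0.60858774 0.06631679] -10.10993900825913 [0.00109879 0.00176735 0.00088262 0.00123578]
adapter [0.59056511 0.04461312] -12.938290464441456 [0.00046825 0.00026117 0.00025731 0.00042644] in base [-0.01393298 -0.02453033]
shank end base [-0.00643073 -0.20932782] [ 0.56551198 -0.1386319 ] 0.030227546570025483 -9.772922985777358
spacer y dir deg -12.146558780357168 grip approx [ 0.56719529 -0.130811  ]
bottle [ 0.41244936 -0.37936956]
```

The manual's scale: shifts go in shares of 50 mm and turns go in shares of 120 degrees. Converting my numbers, 0.04 m is 0.8, -0.022 m is -0.44.

Call:
nudge_tcp(offsets=[[0.8,-0.44,0,0,0.06],[0.8,-0.44,0,0,0.06],[0.8,-0.44,0,0,0.06],[0.8,-0.44,0,0,0.06],[0.8,-0.44,0,0,0.06],[0.8,-0.44,0,0,0.06],[0.8,-0.44,0,0,0.06],[0.8,-0.44,0,0,0.06],[0.8,-0.44,0,0,0.06],[0.8,-0.44,0,0,0.06]])

```text
time_s: 1.15
position: [0.4676, -0.2249, 0.2422]
tool_rot: [[0.972, 0.236, -0.0], [0.236, -0.972, 0.0], [-0.0, -0.0, -1.0]]
ft_force: [-0.3, -0.8, 0.5]
grip_width: 0.0599
gripper_force: 0.0
```

Call:
nudge_tcp(offsets=[[0.8,-0.44,0,0,0.06],[0.8,-0.44,0,0,0.06],[0,0,0,0.0688,0.06],[0,0,0,0.0688,0.06],[0,0,0,0.0688,0.06],[0,0,0,0,0.06]])

```text
time_s: 1.75
position: [0.5338, -0.1647, 0.242]
tool_rot: [[0.981, -0.194, -0.001], [-0.194, -0.981, 0.0], [-0.001, -0.0, -1.0]]
ft_force: [0.2, -0.3, -0.6]
grip_width: 0.0601
gripper_force: 0.0
```

Add to h.py:
```python
def goto(p,yaw=None):
    "tool-axis shift from the measured pose to world p; turn so that tool x stands at yaw deg"
    o=env.observe();T=np.array(o["tool_rot"]);y=np.degrees(np.arctan2(T[1,0],T[0,0]))
    print("pos",np.round(o["position"],4),"yaw",y.round(2),"shift",(T.T@(np.array(p)-o["position"])).round(4),"turn",None if yaw is None else round(y-yaw,2),"F",np.round(o["ft_force"],1))
```

```bash
python3 -c "
from h import *
goto([.567,-.131,.033],-11.1)"
```

```text
pos [ 0.5338 -0.1647  0.242 ] yaw -11.18 shift [ 0.0262 -0.0395  0.209 ] turn -0.08 F [ 0.2 -0.3 -0.6]
```

Converted, 0.04 m is 0.8, 0.03 m is 0.6.

Call:
nudge_tcp(offsets=[[0.26,-0.4,0.6,0,0.06],[0.264,-0.39,0.8,0,0.06],[0,0,0.8,0,0.06],[0,0,0.8,0,0.06],[0,0,0.6,0,0.06],[0,0,0.4,0,0.06],[0,0,0.18,0,0.06],[0,0,0,0,0.06]])

```text
time_s: 2.55
position: [0.5668, -0.1311, 0.0325]
tool_rot: [[0.982, -0.191, -0.002], [-0.191, -0.982, 0.001], [-0.002, -0.0, -1.0]]
ft_force: [-0.1, 0.7, -0.2]
grip_width: 0.0597
gripper_force: 0.0
```

Run:
```python
from h import *
goto([.567,-.131,.033],-11.1)
d=env.get_image("scene");i=d["pixels"][200:330,210:400,::-1]
cv2.imwrite("pics/s1.png",cv2.resize(i,None,fx=4,fy=4,interpolation=cv2.INTER_CUBIC))
```

```text
pos [ 0.5668 -0.1311  0.0325] yaw -11.01 shift [ 0.0001 -0.0002 -0.0005] turn 0.09 F [-0.1  0.7 -0.2]
```

View pics/s1.png

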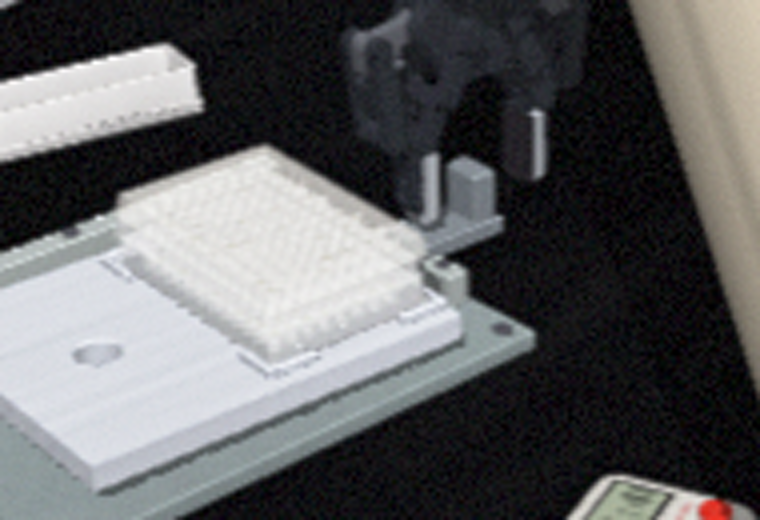

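The fingers straddle the grip block (crop 470,185), which stands midway between them. I'll close and then draw slowly.

Call:
nudge_tcp(offsets=[[0,0,0,0,0.01],[0,0,0,0,0.01],[0,0,0,0,0.01],[0,0,0,0,0.01],[0,0,0,0,0.01],[0,0,0,0,0.01]], force=50)

```text
time_s: 3.2
position: [0.5677, -0.1313, 0.0342]
tool_rot: [[0.981, -0.193, 0.002], [-0.193, -0.981, -0.001], [0.002, 0.0, -1.0]]
ft_force: [0.5, 0.8, 6.4]
grip_width: 0.0128
gripper_force: 53.4
```

Call:
nudge_tcp(offsets=[[0,0.04,0,0,0.01],[0,0.08,0,0,0.01],[0.004,0.1,0,0,0.01],[0.004,0.1,0,0,0.01],[0.004,0.1,0,0,0.01],[0.004,0.1,0,0,0.01]])

```text
time_s: 3.8
position: [0.563, -0.1558, 0.0337]
tool_rot: [[0.981, -0.193, 0.0], [-0.193, -0.981, 0.002], [-0.0, -0.002, -1.0]]
ft_force: [0.8, 6.2, 4.9]
grip_width: 0.0129
gripper_force: 53.2
```

Converted, 0.006 m is 0.12, 0.0002 m is 0.004.

Call:
nudge_tcp(offsets=[[0.004,0.12,0,0,0.01],[0.004,0.12,0,0,0.01],[0.004,0.12,0,0,0.01],[0.004,0.12,0,0,0.01],[0.004,0.12,0,0,0.01],[0.004,0.12,0,0,0.01],[0.004,0.12,0,0,0.01],[0.004,0.12,0,0,0.01],[0.004,0.12,0,0,0.01],[0.004,0.12,0,0,0.01]])

```text
time_s: 4.8
position: [0.553, -0.217, 0.033]
tool_rot: [[0.981, -0.193, -0.001], [-0.193, -0.981, -0.001], [-0.0, 0.001, -1.0]]
ft_force: [-0.0, -0.9, -1.2]
grip_width: 0.0128
gripper_force: 52.4
```

Call:
nudge_tcp(offsets=[[0.004,0.12,0,0,0.01],[0.004,0.12,0,0,0.01],[0.004,0.12,0,0,0.01],[0.004,0.12,0,0,0.01],[0.004,0.12,0,0,0.01],[0,0.1,0,0,0.01],[0,0.1,0,0,0.01],[0,0,0,0,0.01]])

```text
time_s: 5.6
position: [0.5465, -0.2561, 0.0333]
tool_rot: [[0.981, -0.194, 0.0], [-0.194, -0.981, -0.0], [0.0, 0.0, -1.0]]
ft_force: [-0.2, 0.3, -0.4]
grip_width: 0.0126
gripper_force: 52.4
```

```bash
python3 - <<'E'
from h import *
d=env.get_image("top");i=d["pixels"][145:290,165:355,::-1]
cv2.imwrite("pics/t2.png",cv2.resize(i,None,fx=4,fy=4,interpolation=cv2.INTER_CUBIC))
E
```

```text
(no output)
```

View pics/t2.png

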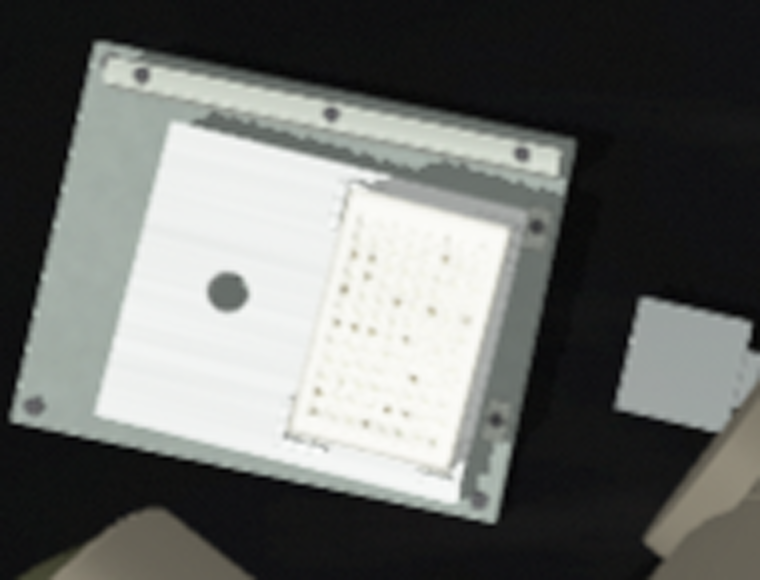

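The spacer's tongue end (crop 625,350) is about 38 mm off the base edge. The stack is intact and the adapter has dropped at its -y end. Next I lower the spacer onto the bench.

Converted, 0.008 m is 0.16, 0.004 m is 0.08.

Call:
nudge_tcp(offsets=[[0,0.16,0,0,0.01],[0,0.16,0,0,0.01],[0,0.08,0,0,0.01],[0,0,0.06,0,0.01],[0,0,0.06,0,0.01],[0,0,0.04,0,0.01],[0,0,0.02,0,0.01],[0,0,0.02,0,0.01]])

```text
time_s: 6.45
position: [0.5426, -0.2748, 0.0242]
tool_rot: [[0.981, -0.193, -0.0], [-0.193, -0.981, 0.0], [-0.0, -0.0, -1.0]]
ft_force: [-5.7, 3.0, 16.5]
grip_width: 0.013
gripper_force: 54.8
```

Call:
nudge_tcp(offsets=[[0,0,0.01,0,0.01],[0,0,0,0,0.01]])

```text
time_s: 6.65
position: [0.5426, -0.2748, 0.0243]
tool_rot: [[0.981, -0.192, -0.0], [-0.192, -0.981, -0.0], [0.0, 0.0, -1.0]]
ft_force: [-5.4, 2.4, 13.8]
grip_width: 0.0131
gripper_force: 54.3
```

Converted, -0.04 m is -0.8, -0.01 m is -0.2.

Call:
nudge_tcp(offsets=[[0,0,0,0,0.05],[0,0,0,0,0.05],[0,0,0,0,0.05],[0,0,-0.2,0,0.05],[0,0,-0.6,0,0.05],[0,0,-0.8,0,0.05],[0,0,-0.8,0,0.05],[0,0,0,0,0]])

```text
time_s: 7.45
position: [0.5446, -0.2764, 0.1492]
tool_rot: [[0.981, -0.193, 0.009], [-0.193, -0.981, -0.007], [0.01, 0.005, -1.0]]
ft_force: [0.2, -0.4, 0.0]
grip_width: 0.0366
gripper_force: 0.0
```

Run:
```python
from h import *
d=env.get_image("top");c=lambda u,v:((u+.5)/4-.5+165,(v+.5)/4-.5+145)
b=np.load("base.npz");a=float(b["a"]);M=np.array([[np.cos(a),-np.sin(a)],[np.sin(a),np.cos(a)]])
A=fit([(.078,.095),(-.078,.095),(-.078,-.095),(0,.045)],[w(d,c(*p),z) for p,z in[((172,122),.0334),((95,415),.0334),((460,502),.022),((228,291),.0304)]])
print("adapter",A[0],np.degrees(A[1]),A[3],"in base",M.T@(A[0]-b["t"]))
m=A[0]+A[2]@[-.078,-.025];print("left push pt",m,"base",M.T@(m-b["t"]))
s=b["t"]+M@(M.T@(m-b["t"])-[.035,0]);goto([*s,.022],-10.1)
```

```text
adapter [0.58612496 0.02780647] -11.91540431935718 [0.00092272 0.00056773 0.00056666 0.0006025 ] in base [-0.01535399 -0.04185543]
left push pt [0.50464391 0.01944958] base [-0.09410292 -0.06438554]
pos [ 0.5436 -0.2757  0.1461] yaw -11.12 shift [-0.1309 -0.2818  0.1226] turn -1.02 F [-0.6 -0.9  0.1]
```

Converted, -0.0352 m is -0.704, -0.0164 m is -0.328, -1 degrees / 120 = -0.0083.

Call:
nudge_tcp(offsets=[[-0.328,-0.704,0,0,0],[-0.328,-0.704,0,0,0],[-0.328,-0.704,0,0,0],[-0.328,-0.704,0,0,0],[-0.328,-0.704,0,0,0],[-0.328,-0.704,0,0,0],[-0.328,-0.704,0,0,0],[-0.328,-0.704,0,-0.0083,0],[0,0,0.6,0,0],[0,0,0.6,0,0]])

```text
time_s: 8.5
position: [0.468, 0.0276, 0.0821]
tool_rot: [[0.985, -0.174, 0.001], [-0.174, -0.985, -0.0], [0.001, 0.0, -1.0]]
ft_force: [0.4, 0.6, -0.4]
grip_width: 0.0001
gripper_force: 0.0
```

Call:
nudge_tcp(offsets=[[0,0,0.6,0,0],[0,0,0.4,0,0],[0,0,0.2,0,0],[0,0,0,0,0]])

```text
time_s: 8.9
position: [0.4676, 0.0266, 0.0217]
tool_rot: [[0.984, -0.176, -0.003], [-0.176, -0.984, 0.001], [-0.003, -0.0, -1.0]]
ft_force: [1.0, -0.4, 0.3]
grip_width: 0.0001
gripper_force: 0.0
```

```bash
python3 -c "
from h import *
goto([.4702,.0256,.025],-10.1)"
```

```text
pos [0.4676 0.0266 0.0217] yaw -10.13 shift [ 0.0027  0.0005 -0.0033] turn -0.03 F [ 1.  -0.4  0.3]
```

Converted, 0.01 m is 0.2, -0.004 m is -0.08.

Call:
nudge_tcp(offsets=[[0,0,-0.08,0,0],[0.2,0,0,0,0],[0.2,0,0,0,0],[0.06,0,0,0,0],[0.06,0,0,0,0],[0.06,0,0,0,0]])

```text
time_s: 9.5
position: [0.4961, 0.0215, 0.0267]
tool_rot: [[0.984, -0.176, -0.003], [-0.176, -0.984, 0.0], [-0.003, 0.0, -1.0]]
ft_force: [-4.4, 0.9, 3.1]
grip_width: 0.0
gripper_force: 2.2
```

Call:
nudge_tcp(offsets=[[0.06,0,0,0,0],[0.06,0,0,0,0],[0.04,0,0,0,0],[0.04,0,0,0,0]])

```text
time_s: 9.9
position: [0.5068, 0.0196, 0.0268]
tool_rot: [[0.984, -0.176, -0.0], [-0.176, -0.984, 0.0], [-0.0, 0.0, -1.0]]
ft_force: [-3.5, 0.3, 1.2]
grip_width: 0.0001
gripper_force: 1.9
```

Call:
nudge_tcp(offsets=[[0.04,0,0,0,0],[0.04,0,0,0,0]])

```text
time_s: 10.1
position: [0.5096, 0.0188, 0.0266]
tool_rot: [[0.984, -0.175, -0.003], [-0.175, -0.984, -0.0], [-0.003, 0.001, -1.0]]
ft_force: [-11.6, -2.4, 6.5]
grip_width: -0.0002
gripper_force: 5.6
```

Converted, 0.001 m is 0.02.

Call:
nudge_tcp(offsets=[[0.02,0,0,0,0],[0,0,0,0,0]])

```text
time_s: 10.3
position: [0.5099, 0.0186, 0.0266]
tool_rot: [[0.984, -0.175, -0.005], [-0.175, -0.984, -0.0], [-0.005, 0.001, -1.0]]
ft_force: [-12.1, -2.1, 6.8]
grip_width: 0.0
gripper_force: 5.2
```

Run:
```python
from h import *
d=env.get_image("top");i=d["pixels"][145:290,155:345,::-1]
cv2.imwrite("pics/t3.png",cv2.resize(i,None,fx=4,fy=4,interpolation=cv2.INTER_CUBIC))
```

```text
(no output)
```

View pics/t3.png

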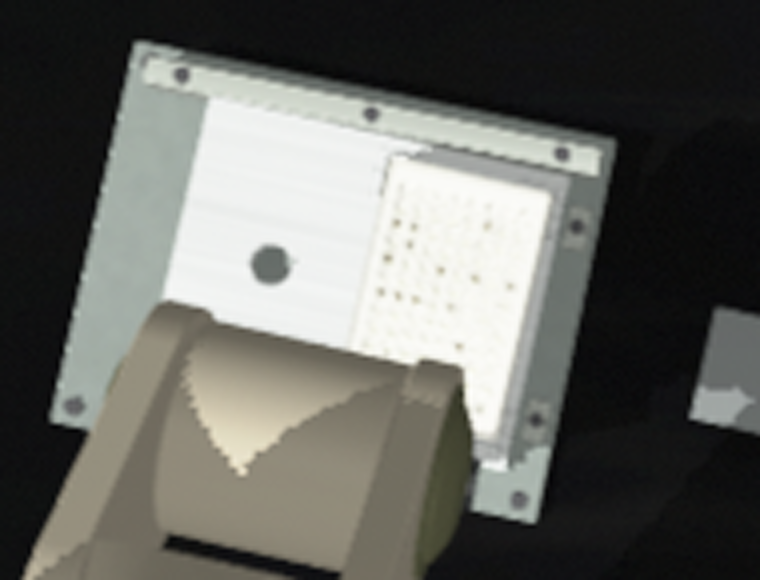

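The adapter lies flush along the fence, with its top edge running (205,97) to (390,140), the hole at (270,265) and the stack intact. I'll back off and go round to the -y side with the jaws turned 90°, so the finger links stay clear of the stack.

Converted, -0.05 m is -1, -0.04 m is -0.8.

Call:
nudge_tcp(offsets=[[-0.06,0,0,0,0],[-0.4,0,0,0,0],[-0.2,0,-0.6,0,0],[0,0,-1,0,0],[0,0,-0.8,0,0],[0,0,0,0,0]])

```text
time_s: 10.95
position: [0.4822, 0.0241, 0.1519]
tool_rot: [[0.984, -0.176, 0.012], [-0.176, -0.984, -0.002], [0.013, 0.0, -1.0]]
ft_force: [0.6, -0.3, -0.1]
grip_width: -0.0001
gripper_force: 0.0
```

Run:
```python
from h import *
b=np.load("base.npz");a=float(b["a"]);M=np.array([[np.cos(a),-np.sin(a)],[np.sin(a),np.cos(a)]])
p=b["t"]+M@[.004,-.180];goto([*p,.025],-10.1);print(p,np.round(env.observe()["q"],1))
d=env.get_image("top");c=lambda u,v:((u+.5)/4-.5+155,(v+.5)/4-.5+145)
h=w(d,c(270,265),.0300);print("hole base",M.T@(h-b["t"]))
```

```text
pos [0.4822 0.0241 0.1519] yaw -10.11 shift [0.1194 0.1163 0.1284] turn -0.01 F [ 0.6 -0.3 -0.1]
[ 0.58092888 -0.11159045] [-11.2  20.2  93.6   0.   65.5  88.9]
hole base [-0.00077088  0.00561997]
```

Converted, 0.024 m is 0.48, 0.0237 m is 0.474, -8 degrees / 120 = -0.0667.

Call:
nudge_tcp(offsets=[[0.48,0.466,0,0,0],[0.48,0.466,0,0,0],[0.48,0.466,0,0,0],[0.48,0.466,0,0,0],[0.474,0.466,0,0,0],[0,0,0,-0.0667,0],[0,0,0,-0.0667,0],[0,0,0,-0.0667,0],[0,0,0,-0.0667,0],[0,0,0,-0.0667,0]])

```text
time_s: 12.0
position: [0.5766, -0.1112, 0.1451]
tool_rot: [[0.864, 0.503, -0.001], [0.503, -0.864, 0.001], [-0.001, -0.001, -1.0]]
ft_force: [0.5, 0.8, -0.9]
grip_width: 0.0001
gripper_force: 0.0
```

Call:
nudge_tcp(offsets=[[0,0,0,-0.0667,0],[0,0,0,-0.0667,0],[0,0,0,-0.0667,0],[0,0,0,-0.0667,0],[0,0,0,-0.0667,0],[0,0,0,-0.0667,0],[0,0,0,-0.0167,0],[0,0,0,0,0]])

```text
time_s: 12.8
position: [0.5765, -0.1112, 0.1453]
tool_rot: [[0.176, 0.984, -0.001], [0.984, -0.176, 0.001], [0.0, -0.001, -1.0]]
ft_force: [0.0, -0.3, -0.7]
grip_width: -0.0003
gripper_force: 0.0
```

```bash
python3 -c "
from h import *
goto([.5809,-.1116,.025],79.9)"
```

```text
pos [ 0.5765 -0.1112  0.1453] yaw 79.88 shift [0.0003 0.0045 0.1203] turn -0.02 F [ 0.  -0.3 -0.7]
```

Converted, 0.04 m is 0.8, 0.0045 m is 0.09.

Call:
nudge_tcp(offsets=[[0,0.09,0.8,0,0],[0,0,0.8,0,0],[0,0,0.6,0,0],[0,0,0.2,0,0],[0.2,0,0,0,0],[0.2,0,0,0,0],[0.16,0,0,0,0],[0.06,0,0,0,0],[0.06,0,0,0,0],[0,0,0,0,0]])

```text
time_s: 13.8
position: [0.5871, -0.0782, 0.0273]
tool_rot: [[0.175, 0.985, 0.001], [0.985, -0.175, -0.0], [-0.0, 0.001, -1.0]]
ft_force: [0.1, 0.2, -0.4]
grip_width: 0.0
gripper_force: 0.0
```

Call:
nudge_tcp(offsets=[[0.06,0,0,0,0],[0.06,0,0,0,0],[0.06,0,0,0,0],[0.06,0,0,0,0],[0.06,0,0,0,0]])

```text
time_s: 14.3
position: [0.5898, -0.0638, 0.027]
tool_rot: [[0.176, 0.984, 0.0], [0.984, -0.176, -0.0], [-0.0, 0.0, -1.0]]
ft_force: [-0.4, -4.5, 2.1]
grip_width: 0.0003
gripper_force: 2.1
```

Converted, 0.003 m is 0.06, 0.002 m is 0.04.

Call:
nudge_tcp(offsets=[[0.06,0,0.008,0,0],[0.06,0,0.008,0,0],[0.06,0,0.008,0,0],[0.06,0,0.008,0,0],[0.06,0,0,0,0],[0.04,0,0,0,0]])

```text
time_s: 14.9
position: [0.5927, -0.0468, 0.0254]
tool_rot: [[0.176, 0.984, 0.0], [0.984, -0.176, -0.0], [-0.0, 0.0, -1.0]]
ft_force: [-0.2, -4.6, 3.4]
grip_width: 0.0001
gripper_force: 2.4
```

Run:
```python
from h import *
d=env.get_image("top");i=d["pixels"][145:290,155:345,::-1]
cv2.imwrite("pics/t4.png",cv2.resize(i,None,fx=4,fy=4,interpolation=cv2.INTER_CUBIC))
```

```text
(no output)
```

View pics/t4.png

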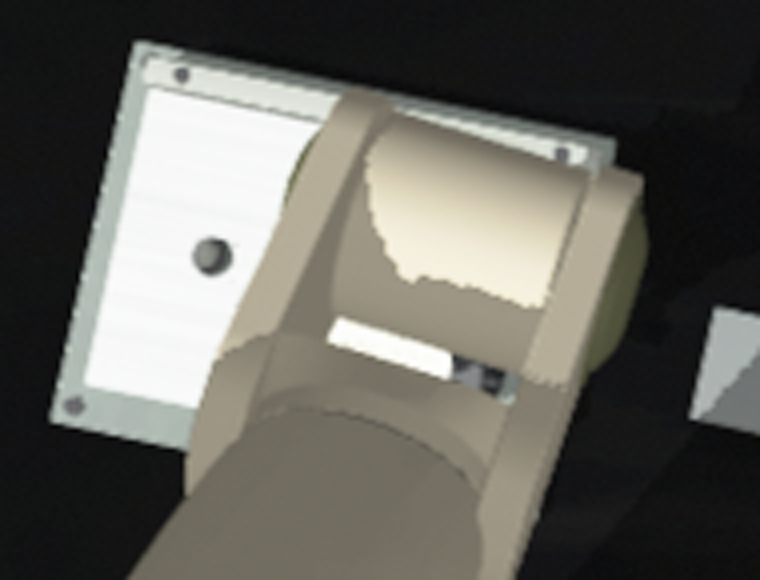

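The adapter is still square along the fence and the pin's lighter top is showing inside the hole at (212,256). About 8 mm remains.

Call:
nudge_tcp(offsets=[[0.04,0,0,0,0],[0.04,0,0,0,0],[0.04,0,0,0,0]])

```text
time_s: 15.25
position: [0.5934, -0.0404, 0.025]
tool_rot: [[0.176, 0.984, -0.001], [0.984, -0.176, 0.001], [0.001, -0.001, -1.0]]
ft_force: [-0.3, -0.5, 0.6]
grip_width: -0.0004
gripper_force: 0.0
```

Call:
nudge_tcp(offsets=[[0.02,0,0,0,0],[0.02,0,0,0,0]])

```text
time_s: 15.45
position: [0.5936, -0.0388, 0.0248]
tool_rot: [[0.176, 0.984, -0.001], [0.984, -0.176, 0.0], [0.0, -0.001, -1.0]]
ft_force: [-0.2, -3.0, -1.4]
grip_width: -0.0002
gripper_force: 1.1
```

Call:
nudge_tcp(offsets=[[0.02,0,0,0,0],[0.02,0,0,0,0]])

```text
time_s: 15.65
position: [0.5942, -0.0371, 0.025]
tool_rot: [[0.176, 0.984, -0.001], [0.984, -0.176, 0.0], [0.0, -0.001, -1.0]]
ft_force: [-1.0, -1.9, -1.0]
grip_width: 0.0
gripper_force: 1.0
```

The force fell away, so the hole has probably dropped over the pin. I'll back off and look.

Converted, -0.05 m is -1, -0.03 m is -0.6.

Call:
nudge_tcp(offsets=[[-0.2,0,0,0,0],[-0.6,0,0,0,0],[-0.4,0,-0.6,0,0],[0,0,-1,0,0],[-0.6,0,-1,0,0],[-1,0,0,0,0],[-1,0,0,0,0],[-1,0,0,0,0],[0,0,0,0,0]])

```text
time_s: 16.55
position: [0.5513, -0.2753, 0.148]
tool_rot: [[0.182, 0.983, 0.001], [0.983, -0.182, -0.002], [-0.001, 0.001, -1.0]]
ft_force: [0.0, 0.6, 0.3]
grip_width: -0.0003
gripper_force: 0.0
```

Run:
```python
from h import *
a=env.get_image("top")["pixels"][145:285,155:350,::-1];b=env.get_image("scene")["pixels"][215:345,150:345,::-1]
r=lambda i,f:cv2.resize(i,None,fx=f,fy=f,interpolation=cv2.INTER_CUBIC)
a,b=r(a,2.2),r(b,2.2)
cv2.imwrite("pics/f.png",r(np.vstack([a,b]),1.0)) if 0 else cv2.imwrite("pics/f.png",cv2.vconcat([a,b]))
```

```text
(no output)
```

View pics/f.png

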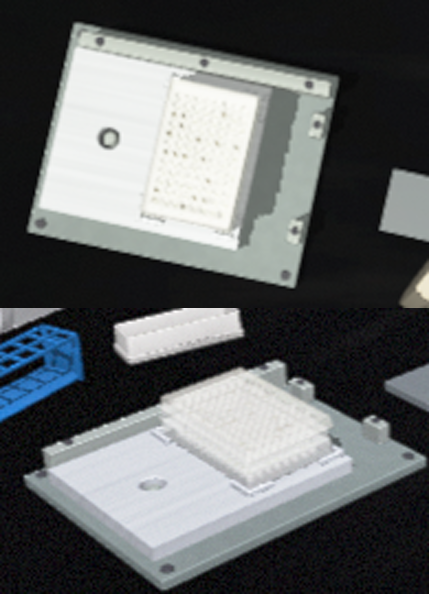

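The pin shows inside the hole at (109,137) and the stack is in place. To check that the plate is flat, I'll overlay the predicted seated outline on the scene view.

Run:
```python
from h import *
b=np.load("base.npz");a=float(b["a"]);M=np.array([[np.cos(a),-np.sin(a)],[np.sin(a),np.cos(a)]])
d=env.get_image("scene");f=4
i=cv2.resize(d["pixels"][225:345,155:345,::-1].copy(),None,fx=f,fy=f,interpolation=cv2.INTER_CUBIC)
def pl(P,z,col):
    q=[((proj(d,[*(b["t"]+M@p),zz])-[155,225]+.5)*f).astype(int) for p,zz in zip(P,z)]
    cv2.polylines(i,[np.array(q)],True,col,1)
A=[(.078,.095),(-.078,.095),(-.078,-.095),(.078,-.095)]
pl(A,[.022]*4,(0,0,255));pl([(.103,.105),(-.103,.105),(-.103,-.155),(.103,-.155)],[.01]*4,(0,200,0))
pl(A,[.031,.031,.022,.022],(255,0,0))
cv2.imwrite("pics/o.png",i)
```

```text
(no output)
```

View pics/o.png

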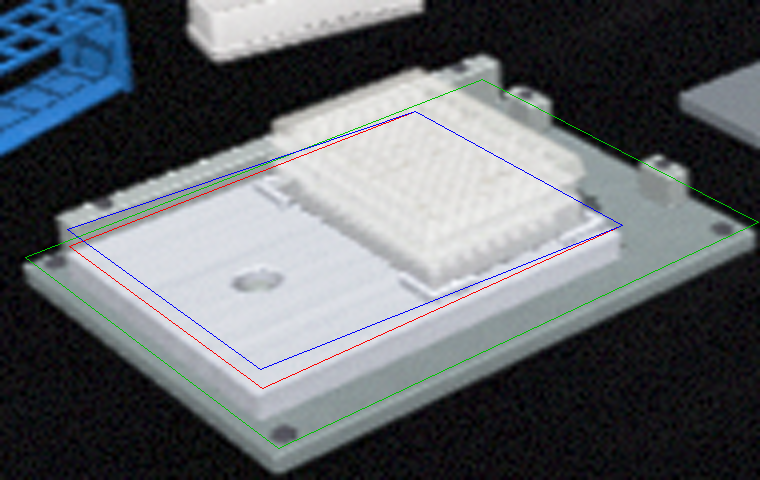

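The image matches the red outline (plate flat and seated), not the blue tilted one. I'll take one last look at the spacer and bottle.

Converted, -0.04 m is -0.8.

Call:
nudge_tcp(offsets=[[0,0,-0.8,0,0],[0,0,-0.8,0,0],[0,0,-0.8,0,0],[0,0,0,0,0]], lines="1,2")

```text
time_s: 17.1
position: [0.5545, -0.2684, 0.2742]
```

Run:
```python
from h import *
cv2.imwrite("pics/l.png",cv2.resize(env.get_image("scene")["pixels"][160:340,230:480,::-1],None,fx=3,fy=3,interpolation=cv2.INTER_CUBIC))
```

```text
(no output)
```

View pics/l.png

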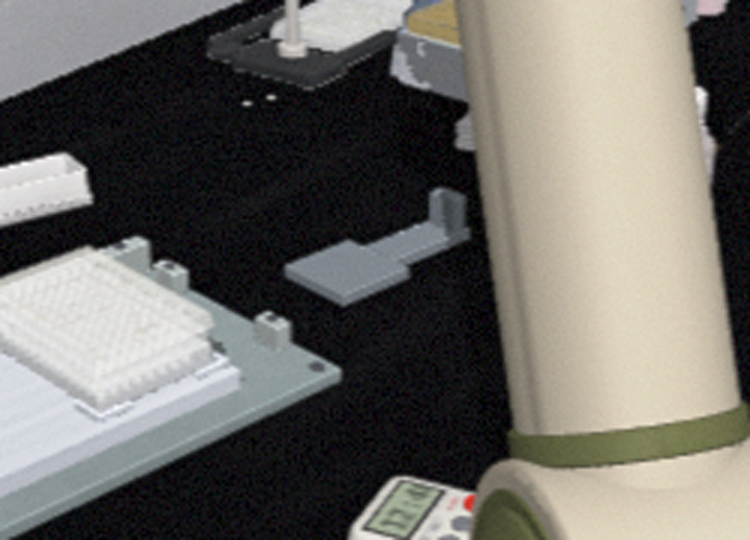

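The spacer lies flat on the bench around (375,250), well off the base. Handing in.

```bash
python3 -c "
from rig import env
print(env.close_job())"
```

```text
the job is handed in; nothing more can be done
None
```

I handed the job in at about 17 s of robot time, with no verdict shown: the spacer is flat on the bench off the base, the adapter is seated over the pin and square to the fence, the microplates are still stacked, and the arm never went near the bottle, though it was hidden in the last picture.

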